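Send the row of foot blocks home in the drilling jig and latch it

TASK

Push the row of four wooden blocks along the channel of the drilling jig, all together as one touching row, until the leading block is hard against the end stop and no gaps are left. Then swing the jig's wooden latch shut across the channel behind the last block by pushing it with a fingertip. Push only: do not lift a block or pull the row apart, and leave everything else on the table where it is.

Things in the scene. Friction and masses are not known exactly. Their poses are not given: they have to be found in the camera images.
- jig: Fixed drilling jig: plywood base 350 x 110 x 12 mm; two dark fences (16 wide, tops 26 above the table) form an open channel 43 mm wide, closed by a dark end stop (86 wide, top 58 above the table), open at the other end. Origin on the table, on the channel's centre line; x runs along the channel to the stop, z up. Base and fences begin at x = -165 mm; the stop's inner face is at x = +155.
- block_a: Pale wooden block 40 x 40 x 52 mm high, 38 to 77 g, dark dowel hole on top; the leading one, nearest the end stop. It stands in the channel on the base, underside 12 mm and top 64 mm above the table. Origin: centre of the underside. At the start a, b, c, d touch in a row. Home, its origin is at jig x = +135 mm.
- block_b: Pale wooden block 40 x 40 x 52 mm high, 38 to 77 g, dark dowel hole on top; second in the row. It stands in the channel on the base, underside 12 mm and top 64 mm above the table. Origin: centre of the underside. At the start a, b, c, d touch in a row. Home, its origin is at jig x = +95 mm.
- block_c: Pale wooden block 40 x 40 x 52 mm high, 38 to 77 g, dark dowel hole on top; third in the row. It stands in the channel on the base, underside 12 mm and top 64 mm above the table. Origin: centre of the underside. At the start a, b, c, d touch in a row. Home, its origin is at jig x = +55 mm.
- block_d: Pale wooden block 40 x 40 x 52 mm high, 38 to 77 g, dark dowel hole on top; the last one, at the tail; the row is pushed on its face towards jig -x. It stands in the channel on the base, underside 12 mm and top 64 mm above the table. Origin: centre of the underside. At the start a, b, c, d touch in a row. Home, its origin is at jig x = +15 mm.
- latch (a joint): Wooden latch bar on the -y fence, 16 wide, 27 to 37 mm above the table, reaching 70 mm from an upright pivot. Radians: 0 = shut, square across the channel (firm stop; its front face 5 mm behind the row when home). At q it points from the pivot along jig (-sin q, cos q). Starts open, 2.4 to 2.95 (largest 3.05); stays where left; about 1 N at the peg turns it.
- latch_pivot (a point): The latch's pivot, at jig (-18, -34) mm, 32 mm above the table.
- latch_peg (a point): Upright round dowel peg, 12 mm thick, standing on the latch bar 60 mm from the pivot, for pushing the latch; its top is 62 mm above the table. This point is on its axis, 48 mm above the table.
- hammer: Hammer, about 240 mm long, lying on the table on the jig's -y side. Leave alone.
- foot: Small turned wooden foot, 42 mm across, 52 mm high, standing. Leave alone.
- offcut: Wood offcut 75 x 45 x 28 mm. Leave alone.
- mortar: Wooden mortar, 76 mm across, 90 mm high, beyond the stop end of the jig. Leave alone.
- glue: White bottle, 56 mm across, 140 mm high, beyond the stop end of the jig. Leave alone.
- driver: Screwdriver, 200 mm long, lying beside the jig on its +y side. Leave alone.
- bowl: Wooden bowl, 110 mm across, 50 mm high, near the open end of the jig. Leave alone.

How it is judged:
By the outcome, as a careful person would: the job done as asked, in the order asked, and still so for the second after the job is handed in, with the robot touching nothing.
It also fails if it takes over 59 s, if anything falls off the work surface, if the arm or the gripper's body presses on something with over 40 N, if the wrist force passes 120 N, or if a joint passes its speed limit or range.

ROBOT

A 6-joint arm with a two-finger parallel gripper is mounted at the origin on the work surface. World frame = base frame: x ahead of the robot, y to its left, z up, the work surface at z = 0. Lengths are in m, angles in degrees, forces in N, time in s.
With the tool pointing down it reaches from about 0.375 to 0.9 m from the base axis. Payload 3.1 kg.
Tool frame: the origin (TCP) lies where the fingers leave the gripper's body, on its centre line; the fingertips stand bot.tips_ahead ahead of it and the grasp point (between the pads) lies 51 mm ahead of it (bot.tips_ahead is the distance from the TCP to the fingertips, in m); z points along the fingers, x is the direction in which the jaws open and shut, and the axes are right-handed (so a half turn about z gives the same grasp; the last joint's range is limited). The gripper opens to 87 mm and grips with 3 to 60 N. Pads are 19 mm wide; open, the fingers measure 117 mm over their backs; the gripper's body (75 mm by 190 mm) begins 51 mm behind the grasp point.
Start: joints at [60.877, 30.224, 82.088, -0, 67.689, -10.227], TCP at [0.202, 0.591, 0.292] pointing down, gripper open.
Joint ranges: [-176.69, 176.69], [-43.24, 126.21], [12.49, 139.97], [-82, 262], [0, 151.66], [-163.58, 163.58]. Speed limits (degrees/s): [159.86, 159.86, 180, 180, 180, 180].

INTERFACE

Orientations are given as a 3x3 rotation matrix whose columns are the frame's x, y, z axes.
In Python, from rig import bot, vision, nets gives the robot as it stands.
- The arm moves only by the tool play_rows, never from a script. Its argument "series" is a list of rows, each an object of numbers: "tx", "ty", "tz": the shift along the world's x, y, z as a fraction of full scale; "turn": the turn about the world's z as a fraction of full scale. A call has 1 to 10 rows; each row shifts and turns the commanded pose from where the row before left it; what a row does not reach is not made up. Full scale, the value 1, is 0.8 m for a shift and 60 degrees for a turn. A row lasts 1/10 s, in which the tool goes at most 50 mm and 8.59 degrees, less where a joint would pass 70% of its speed; a pose out of reach is approached as far as the arm can. A call with a number of a shift or a turn outside -1 to 1 is refused whole. A call with a gripper value outside its range is refused whole. "gripper" is the opening, from 0 (shut) to 1 (fully open), set as the call begins (left out, the last holds). The fingers move at their own pace and stop on an object; the grip force is fixed at half the most. Time passes only in rows, so rows that do not move let the fingers close. It gives the time, the measured TCP pose, the force and the opening at its end, in the units of the state.
- bot.read_state(): the state, without advancing time (a new reading comes with each control period).
- vision.capture(name): name is "scene" or "top" or "wrist"; returns a dict with "pixels" (400x640x3 uint8, blue, green, red), "fx", "fy", "cx", "cy" (pixels), "extrinsics" (4x4, takes a point from camera to world coordinates). Camera axes: x right, y down, z forward; pixel columns grow to the right and rows downward; lengths in m; the calibration is good to about 2 mm. The wrist camera is an equidistant fisheye: a pixel r from the principal point sees the ray r / f radians off the axis. A picture is of the moment at which its call begins. There is no depth.
- bot.hand_in(): hands the job in, once; it reports no verdict.
Trained networks look in a picture, given as the dict that the camera call returned (one of the last four; its "shot" number tells which), for a name from the list of things; names that differ only in an ending like _2 or _b are one class to them, and where a whole thing is asked for, a point or a joint stands for the part that bears it (a point fixed in the world has none). Each returns a list of dicts, best first, with "confidence" (0 to 1); they miss things now and then, are a little off and sometimes report something else, mostly with a low value. They report only what shows in the picture. A call takes as long as a camera call.
- nets.look_for(picture, query): "at" ([column, row] as shares, 0 to 1, of the picture: columns of its width, rows of its height, amid what is visible of it).
- nets.masks_of(picture, query): "region" (400x640 bool, what is visible of it) and "at" ([column, row] as shares, 0 to 1, of the picture: columns of its width, rows of its height, amid what is visible of it).
The state is a dict: "time_s": time; "joint_positions": joint angles; "qvel": joint speeds; "tau": joint torques, N m; "position": TCP position; "tcp_rot": TCP orientation; "force": force on the tool from outside, world axes, zero at the start; "moment": the same for the moment, N m; "opening": opening from 0.0 (shut) to 1.0 (fully open).
Only numpy, scipy, OpenCV 4.12 (cv2) and the standard library are available. Lean on these libraries where they do the work, as an engineer would, in place of code of your own. Each camera call takes 0.05 s, during which the arm holds its last target.

## Working session

There is one attempt and no reset: what is moved stays moved. The work goes in short steps, Python scripts to look and compute and a tool call to move; the robot and the scene stay as the last step left them, time stands still between calls to the robot, and variables do not carry over. Pictures are saved under pics/ and viewed, and the job is handed in when it is done.

Besides the shell and the picture viewer there is one more tool, called after "Emit:" as a command line: name --argument value ..., lists and objects as JSON in quotes. play_rows: Moves the arm, as the interface text tells. Shift numbers are shares of 0.8 m and turn numbers shares of 60 degrees, none past 1 either way. Its arguments: {"type":"object","properties":{"series":{"type":"array"},"gripper":{"type":"number"}},"required":["series"]}

```bash
mkdir -p pics; ls; python3 - <<'E'
from rig import bot, vision, nets
import cv2
s=bot.read_state(); print({k:s[k] for k in ('time_s','position','tcp_rot','force','opening')}, bot.tips_ahead)
for n in ('scene','top','wrist'):
    p=vision.capture(n); cv2.imwrite(f'pics/{n}0.png',p['pixels']); print(n,p['fx'],p['fy'],p['cx'],p['cy'],p['extrinsics'])
E
```

```text
pics
{'time_s': 0.0, 'position': array([0.20210146, 0.59080317, 0.29127645]), 'tcp_rot': array([[ 3.23890448e-01,  9.46094031e-01, -1.03033265e-03],
       [ 9.46092201e-01, -3.23891886e-01, -1.89556629e-03],
       [-2.12710034e-03, -3.60833873e-04, -9.99997673e-01]]), 'force': array([0.25495042, 0.25237709, 0.48317989]), 'opening': 1.002298088398502} 0.0697
scene 382.2224249931913 382.2224249931913 316.5280590613055 202.71109859561287 [[-0.33395143  0.72333186 -0.60437361  1.08729067]
 [ 0.94248108  0.24648048 -0.2257804   0.21651416]
 [-0.01434786 -0.64501038 -0.7640391   0.67281657]
 [ 0.          0.          0.          1.        ]]
top 416.32943364038033 416.32943364038033 322.35562055993483 205.88793866034433 [[-0.00546967 -0.98869117  0.14986614  0.51193275]
 [-0.99981771  0.00266543 -0.01890613  0.06465919]
 [ 0.01829286 -0.14994223 -0.98852552  0.84812829]
 [ 0.          0.          0.          1.        ]]
wrist 309.70691628693146 309.70691628693146 315.9466152747625 197.845167818209 [[ 0.32380791  0.91811765  0.22849162  0.14019917]
 [ 0.94612168 -0.31384313 -0.0797262   0.61285743]
 [-0.00148751  0.24199685 -0.9702759   0.38372072]
 [ 0.          0.          0.          1.        ]]
```

View pics/scene0.png

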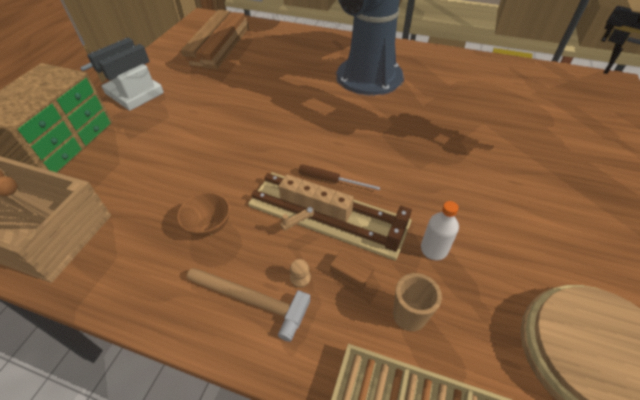

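View pics/top0.png

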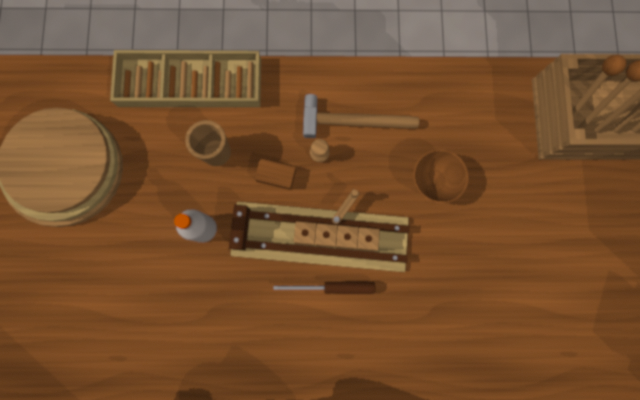

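View pics/wrist0.png

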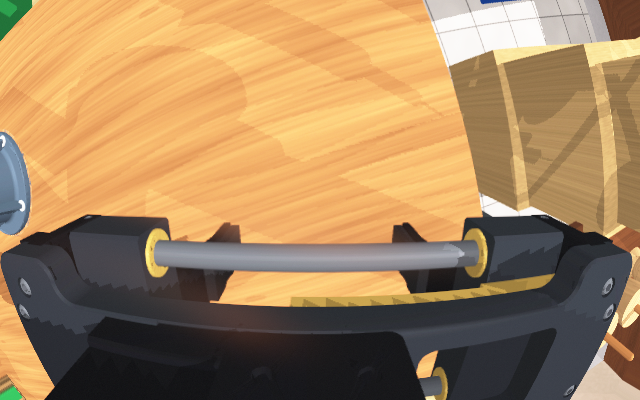

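```bash
cat > h.py <<'E'
import numpy as np, cv2
def proj(p,P):
    T=np.linalg.inv(p['extrinsics']); P=np.atleast_2d(P); q=P@T[:3,:3].T+T[:3,3]
    return np.c_[p['fx']*q[:,0]/q[:,2]+p['cx'], p['fy']*q[:,1]/q[:,2]+p['cy']]
def back(p,uv,z):
    uv=np.atleast_2d(uv).astype(float); d=np.c_[(uv[:,0]-p['cx'])/p['fx'],(uv[:,1]-p['cy'])/p['fy'],np.ones(len(uv))]@p['extrinsics'][:3,:3].T
    o=p['extrinsics'][:3,3]; t=(z-o[2])/d[:,2]; return o+d*t[:,None]
def J(pose,P):
    x,y,a=pose; P=np.atleast_2d(P)/1000.; c,s=np.cos(a),np.sin(a)
    return np.c_[x+c*P[:,0]-s*P[:,1], y+s*P[:,0]+c*P[:,1], P[:,2]]
E
python3 - <<'E'
from rig import bot, vision, nets
from h import *
import pickle
D={}
for n in ('top','scene'):
    p=vision.capture(n); D[n]=dict(p)
    for q in ('jig','block_a','latch','latch_peg','latch_pivot'):
        r=nets.masks_of(p,q) if q in('jig','block_a','latch') else nets.look_for(p,q)
        D[n+q]=r
        for e in r[:6]:
            print(n,q,round(e['confidence'],2),np.array(e['at'])*[640,400], e['region'].sum() if 'region' in e else '')
            
    c=p['pixels'][180:290,215:425] if n=='top' else p['pixels'][160:270,235:425]
    cv2.imwrite(f'pics/{n}crop.png',cv2.resize(c,None,fx=3.8,fy=3.8,interpolation=cv2.INTER_CUBIC))
    m=D[n+'jig'][0]['region'].astype(np.uint8)
    cn=max(cv2.findContours(m,0,2)[0],key=cv2.contourArea); print(cv2.minAreaRect(cn))
pickle.dump(D,open('d.pkl','wb'))
p=D['top']
# corner guess
c=back(p,[(235,203),(410,217),(407,271),(231,256)],0.012); print(c)
E
```

```text
top jig 0.71 [307.008 244.8  ] 7953
top block_a 0.9 [349.12 237.52] 484
top block_a 0.87 [367.168 237.4  ] 473
top block_a 0.84 [324.672 236.68 ] 499
top block_a 0.62 [307.072 234.68 ] 432
top latch 0.84 [348.608 205.52 ] 294
top latch_peg 0.55 [344.128 206.32 ] 
top latch_peg 0.36 [326.72 236.92] 
top latch_pivot 0.77 [308.288 244.8  ] 
((320.4344177246094, 225.2213134765625), (178.8986358642578, 76.2311019897461), 5.19442892074585)
scene jig 0.92 [352.576 220.2  ] 5035
scene jig 0.63 [322.688 201.52 ] 469
scene block_a 0.88 [302.592 191.52 ] 392
scene block_a 0.74 [322.176 199.68 ] 442
scene block_a 0.66 [288.704 185.88 ] 427
scene block_a 0.65 [341.632 203.8  ] 566
scene latch 0.76 [293.824 217.48 ] 341
scene latch_peg 0.65 [296.384 220.32 ] 
scene latch_peg 0.2 [299.776 275.88 ] 
scene latch_pivot 0.95 [354.112 219.32 ] 
((329.22698974609375, 213.51129150390625), (160.38673400878906, 53.484771728515625), 15.109577178955078)
[[ 0.64508932  0.22563973  0.012     ]
 [ 0.61538438 -0.12927228  0.012     ]
 [ 0.50706256 -0.11924491  0.012     ]
 [ 0.53845917  0.23079958  0.012     ]]
```

View pics/topcrop.png

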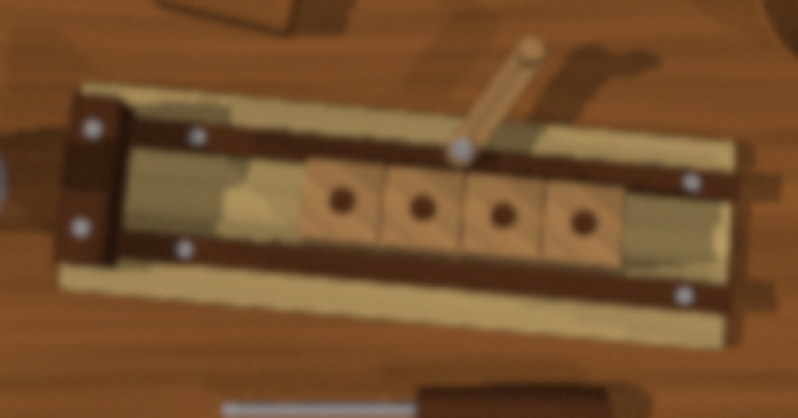

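View pics/scenecrop.png

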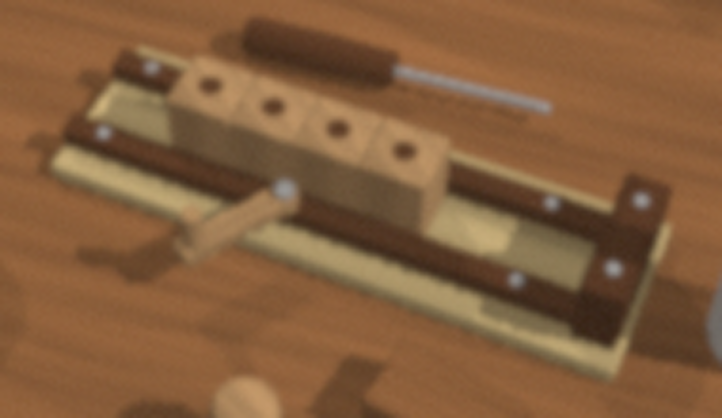

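```bash
cat > fit.py <<'E'
from h import *; import pickle
from scipy.optimize import least_squares
D=pickle.load(open('d.pkl','rb'))
off={'top':(215,180),'scene':(235,160)}
B=[(-165,-55,12),(-165,55,12),(185,55,12),(185,-55,12)]
obs={'top':[[(735,142),(724,348),(60,288),(82,84)],[(584,223),(503,215),(423,208),(342,201)],(461,150),(531,48)],
'scene':[[(52,160),(140,46),(670,228),(612,362)],[(210,86),(273,107),(338,129),(404,151)],(285,188),(190,213)]}
def res(v,full=False):
    pose=v[:3]; s=v[3]; q=v[4]; out=[]
    for n in ('top','scene'):
        P=B+[(s+40*i,0,64) for i in range(4)]+[(-18,-34,39)]+[(-18-60*np.sin(q),-34+60*np.cos(q),62)]
        o=obs[n]; U=np.array(o[0]+o[1]+[o[2],o[3]],float); U=(U+.5)/3.8-.5+off[n]
        out.append(proj(D[n],J(pose,P))-U)
    return np.array(out) if full else np.r_[np.ravel(out)]
r=least_squares(res,[.58,.05,1.5,-60,2.6],loss='soft_l1')
if __name__=='__main__':
    print(r.x[:2],np.degrees(r.x[2]),r.x[3:]); print(res(r.x,True).round(1))
    for n in obs:
        k=np.s_[0:]; 
E
python3 fit.py
```

```text
[0.57642622 0.04304936] 84.55826759791046 [-80.34149147   2.61927659]
[[[ 0.5 -0.1]
  [ 0.2  0.3]
  [-0.2  0.2]
  [ 0.6 -0.5]
  [ 0.1 -0.1]
  [ 0.3  0.1]
  [ 0.3  0. ]
  [ 0.4 -0. ]
  [ 0.4 -0.1]
  [ 0.4 -0. ]]

 [[-0.6  1.2]
  [-0.  -0.3]
  [ 0.9 -1.4]
  [ 1.   2.7]
  [ 0.6 -0. ]
  [ 0.4 -0. ]
  [ 0.3 -0.1]
  [ 0.3 -0.1]
  [ 0.1  0.4]
  [ 0.5  0.1]]]
```

```bash
cat >> h.py <<'E'
POSE=(0.57643,0.04305,np.radians(84.558))
def W2J(p):
    x,y,a=POSE; d=np.array(p[:2])-[x,y]; c,s=np.cos(a),np.sin(a); return 1000*np.array([c*d[0]+s*d[1],-s*d[0]+c*d[1]])
def to(jx,jy,tipz,st,label=''):
    w=J(POSE,[(jx,jy,tipz+69.7)])[0]; d=w-st['position']; R=st['tcp_rot']
    print(label,'world',w.round(4),'shift frac',(d/.8).round(4),'norm mm',round(1000*np.linalg.norm(d),1))
def where(st):
    p=st['position'];h=np.degrees(np.arctan2(st['tcp_rot'][1,0],st['tcp_rot'][0,0]))
    print('t',round(st['time_s'],2),'jig xy',W2J(p).round(1),'tipz',round(1000*p[2]-69.7,1),'head-jig',round(h-84.558,2),'F',np.round(st['force'],1),'open',round(st['opening'],2))
E
python3 - <<'E'
from rig import bot
from h import *; import pickle
s=bot.read_state(); where(s); to(-137,0,200,s); to(-137,0,24,s)
D=pickle.load(open('d.pkl','rb'))
for n,u in (('foot',(319,148)),('hammerhead',(311,135)),('bowl',(442,175)),('glue',(185,222))):
    print(n,W2J(back(D['top'],u,.05)[0]))
E
```

```text
t 0.75 jig xy [510.3 424.4] tipz 222.6 head-jig -13.46 F [-0.9 -0.4 -0.6] open 1.0
 world [ 0.5634 -0.0933  0.2697] shift frac [ 0.4513 -0.8558 -0.0282] norm mm 774.3
 world [ 0.5634 -0.0933  0.0937] shift frac [ 0.4513 -0.8558 -0.2482] norm mm 799.1
foot [  28.66139732 -170.54584411]
hammerhead [  46.92892073 -195.65231516]
bowl [-217.79213417 -138.75433139]
glue [271.0309784   -0.28126865]
```

Emit:
play_rows --series '[{"tx": 0.0226, "ty": -0.0428, "turn": 0.0224}, {"tx": 0.0226, "ty": -0.0428, "turn": 0.0224}, {"tx": 0.0226, "ty": -0.0428, "turn": 0.0224}, {"tx": 0.0226, "ty": -0.0428, "turn": 0.0224}, {"tx": 0.0226, "ty": -0.0428, "turn": 0.0224}, {"tx": 0.0226, "ty": -0.0428, "turn": 0.0224}, {"tx": 0.0226, "ty": -0.0428, "turn": 0.0224}, {"tx": 0.0226, "ty": -0.0428, "turn": 0.0224}, {"tx": 0.0226, "ty": -0.0428, "turn": 0.0224}, {"tx": 0.0226, "ty": -0.0428, "turn": 0.0224}]' --gripper 0

```text
invalid input
```

Emit:
play_rows --series '[{"tx": 0.0226, "ty": -0.0428}, {"tx": 0.0226, "ty": -0.0428}, {"tx": 0.0226, "ty": -0.0428}, {"tx": 0.0226, "ty": -0.0428}, {"tx": 0.0226, "ty": -0.0428}, {"tx": 0.0226, "ty": -0.0428}, {"tx": 0.0226, "ty": -0.0428}, {"tx": 0.0226, "ty": -0.0428}, {"tx": 0.0226, "ty": -0.0428}, {"tx": 0.0226, "ty": -0.0428}]'

```text
invalid input
```

Emit:
play_rows --series '[{}, {}, {}]'

```text
invalid input
```

```bash
python3 - <<'E'
from rig import bot,vision
from h import *
s=bot.read_state(); where(s); to(-137,0,80,s); to(-137,0,24,s)
p=vision.capture('wrist'); cv2.imwrite('pics/w1.png',p['pixels'])
E
```

```text
t 0.75 jig xy [510.3 424.4] tipz 222.6 head-jig -13.46 F [-0.9 -0.4 -0.6] open 1.0
 world [ 0.5634 -0.0933  0.1497] shift frac [ 0.4513 -0.8558 -0.1782] norm mm 787.0
 world [ 0.5634 -0.0933  0.0937] shift frac [ 0.4513 -0.8558 -0.2482] norm mm 799.1
```

The rows were rejected, probably because every key has to be given. I'll try a single full row.

Emit:
play_rows --series '[{"tx": 0.0226, "ty": -0.0428, "tz": 0, "turn": 0.0224}]' --gripper 0

```text
time_s: 0.9
position: [0.2196, 0.5598, 0.2924]
tcp_rot: [[0.297, 0.955, 0.001], [0.955, -0.297, 0.004], [0.004, -0.0, -1.0]]
force: [-0.5, -0.5, 0.2]
opening: 0.964
```

Full rows work.

Emit:
play_rows --series '[{"tx": 0.0226, "ty": -0.0428, "tz": 0, "turn": 0.0224}, {"tx": 0.0226, "ty": -0.0428, "tz": 0, "turn": 0.0224}, {"tx": 0.0226, "ty": -0.0428, "tz": 0, "turn": 0.0224}, {"tx": 0.0226, "ty": -0.0428, "tz": 0, "turn": 0.0224}, {"tx": 0.0226, "ty": -0.0428, "tz": 0, "turn": 0.0224}, {"tx": 0.0226, "ty": -0.0428, "tz": 0, "turn": 0.0224}, {"tx": 0.0226, "ty": -0.0428, "tz": 0, "turn": 0.0224}, {"tx": 0.0226, "ty": -0.0428, "tz": 0, "turn": 0.0224}, {"tx": 0.0226, "ty": -0.0428, "tz": 0, "turn": 0.0224}, {"tx": 0.0226, "ty": -0.0428, "tz": 0, "turn": 0}]' --gripper 0

```text
time_s: 1.9
position: [0.4019, 0.2133, 0.2926]
tcp_rot: [[0.095, 0.996, 0.001], [0.996, -0.095, 0.0], [0.0, 0.001, -1.0]]
force: [0.3, -0.3, -1.3]
opening: 0.08
```

Emit:
play_rows --series '[{"tx": 0.0226, "ty": -0.0428, "tz": 0, "turn": 0}, {"tx": 0.0226, "ty": -0.0428, "tz": 0, "turn": 0}, {"tx": 0.0226, "ty": -0.0428, "tz": 0, "turn": 0}, {"tx": 0.0226, "ty": -0.0428, "tz": 0, "turn": 0}, {"tx": 0.0226, "ty": -0.0428, "tz": 0, "turn": 0}, {"tx": 0.0226, "ty": -0.0428, "tz": 0, "turn": 0}, {"tx": 0.0226, "ty": -0.0428, "tz": 0, "turn": 0}, {"tx": 0.0226, "ty": -0.0428, "tz": 0, "turn": 0}, {"tx": 0.0226, "ty": -0.0428, "tz": 0, "turn": 0}, {"tx": 0, "ty": 0, "tz": 0, "turn": 0}]'

```text
time_s: 2.9
position: [0.5669, -0.0983, 0.2926]
tcp_rot: [[0.099, 0.995, 0.005], [0.995, -0.099, -0.003], [-0.003, 0.005, -1.0]]
force: [-0.2, 0.7, 0.2]
opening: 0.003
```

```bash
python3 - <<'E'
from rig import bot,vision
from h import *
p=vision.capture('wrist'); cv2.imwrite('pics/w1.png',p['pixels'])
s=bot.read_state(); where(s); to(-137,0,80,s); to(-137,0,24,s)
E
```

```text
t 2.95 jig xy [-139.4   -1.9] tipz 222.5 head-jig -0.21 F [-0.7  0.3 -0.3] open 0.0
 world [ 0.5634 -0.0933  0.1497] shift frac [-0.0021  0.0031 -0.1781] norm mm 142.5
 world [ 0.5634 -0.0933  0.0937] shift frac [-0.0021  0.0031 -0.2481] norm mm 198.5
```

Emit:
play_rows --series '[{"tx": -0.003, "ty": 0.003, "tz": -0.04, "turn": 0}, {"tx": 0, "ty": 0, "tz": -0.04, "turn": 0}, {"tx": 0, "ty": 0, "tz": -0.04, "turn": 0}, {"tx": 0, "ty": 0, "tz": -0.04, "turn": 0}, {"tx": 0, "ty": 0, "tz": -0.03, "turn": 0}, {"tx": 0, "ty": 0, "tz": 0, "turn": 0}, {"tx": 0, "ty": 0, "tz": 0, "turn": 0}]'

```text
time_s: 3.65
position: [0.5613, -0.0902, 0.1405]
tcp_rot: [[0.094, 0.996, -0.001], [0.996, -0.094, 0.0], [0.0, -0.001, -1.0]]
force: [0.3, -0.1, 0.5]
opening: 0.006
```

```bash
python3 - <<'E'
from rig import bot,vision
from h import *
for n in('wrist','scene','top'):
    p=vision.capture(n); c=p['pixels']
    if n=='scene': c=cv2.resize(c[110:280,200:440],None,fx=3.3,fy=3.3,interpolation=2)
    if n=='top': c=cv2.resize(c[170:300,210:450],None,fx=3.3,fy=3.3,interpolation=2)
    cv2.imwrite(f'pics/{n}2.png',c)
for i in range(3):
    s=bot.read_state(); where(s)
to(-137,0,24,s)
E
```

```text
t 3.8 jig xy [-134.8    1.2] tipz 72.2 head-jig 0.01 F [-0.6  0.6  0.3] open 0.01
t 3.8 jig xy [-134.8    1.2] tipz 72.2 head-jig 0.01 F [-0.6  0.6  0.3] open 0.01
t 3.8 jig xy [-134.8    1.2] tipz 72.2 head-jig 0.01 F [-0.6  0.6  0.3] open 0.01
 world [ 0.5634 -0.0933  0.0937] shift frac [ 0.0013 -0.0028 -0.0603] norm mm 48.3
```

View pics/wrist2.png

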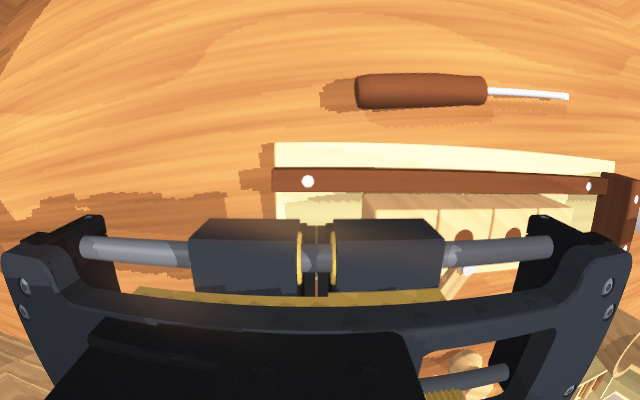

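View pics/scene2.png

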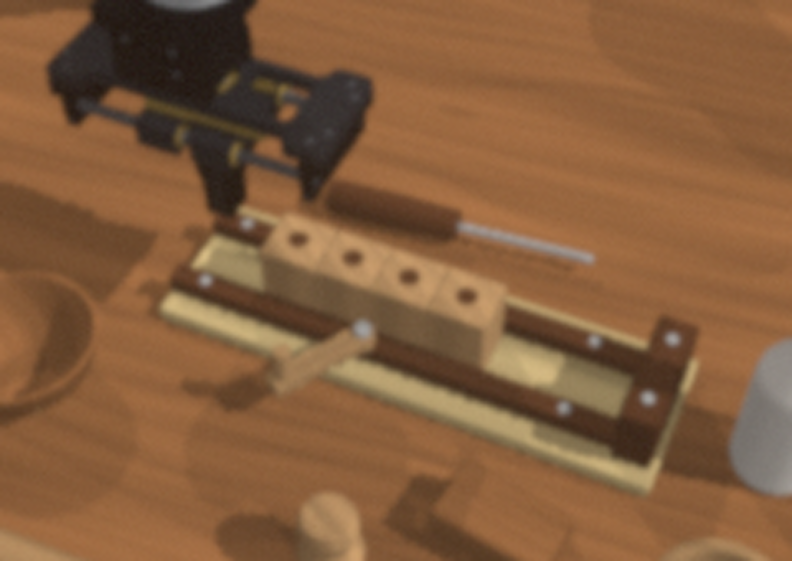

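View pics/top2.png

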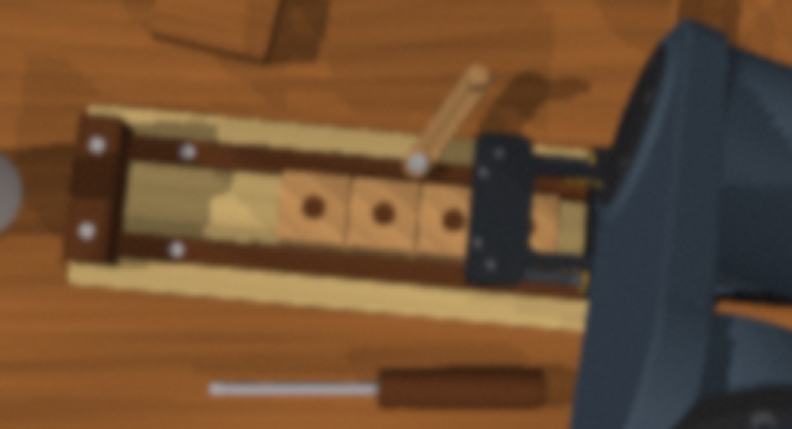

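```bash
python3 - <<'E'
from rig import bot
from h import *; import pickle
D=pickle.load(open('d.pkl','rb'))
c=W2J(bot.read_state()['position'])
for dx in(-15,15):
  for dy in (-9.5,9.5):
    u=proj(D['scene'],J(POSE,[(c[0]+dx,c[1]+dy,72)]))[0]; print(dx,dy,(u-[200,110])*3.3)
E
```

```text
-15 -9.5 [199.93696842 207.33570922]
-15 9.5 [214.13361632 189.08860153]
15 -9.5 [239.10406812 220.54939407]
15 9.5 [252.93275166 201.94798352]
```

Emit:
play_rows --series '[{"tx": 0.0013, "ty": -0.0013, "tz": -0.03, "turn": 0}, {"tx": 0, "ty": 0, "tz": -0.02, "turn": 0}, {"tx": 0, "ty": 0, "tz": -0.01, "turn": 0}, {"tx": 0, "ty": 0, "tz": 0, "turn": 0}]'

```text
time_s: 4.2
position: [0.5625, -0.0921, 0.0923]
tcp_rot: [[0.095, 0.995, -0.0], [0.995, -0.095, 0.0], [0.0, -0.0, -1.0]]
force: [0.2, -0.0, 0.9]
opening: 0.007
```

```bash
python3 - <<'E'
from rig import bot,vision
from h import *
for n in('wrist','scene'):
    p=vision.capture(n); c=p['pixels']
    if n=='scene': c=cv2.resize(c[110:280,200:440],None,fx=3.3,fy=3.3,interpolation=2)
    cv2.imwrite(f'pics/{n}3.png',c)
s=bot.read_state(); where(s)
to(-117,0,24,s)
E
```

```text
t 4.3 jig xy [-136.     0.4] tipz 23.4 head-jig -0.01 F [ 0.  -0.3  0.5] open 0.01
 world [ 0.5653 -0.0734  0.0937] shift frac [0.0028 0.0236 0.0007] norm mm 19.0
```

View pics/scene3.png

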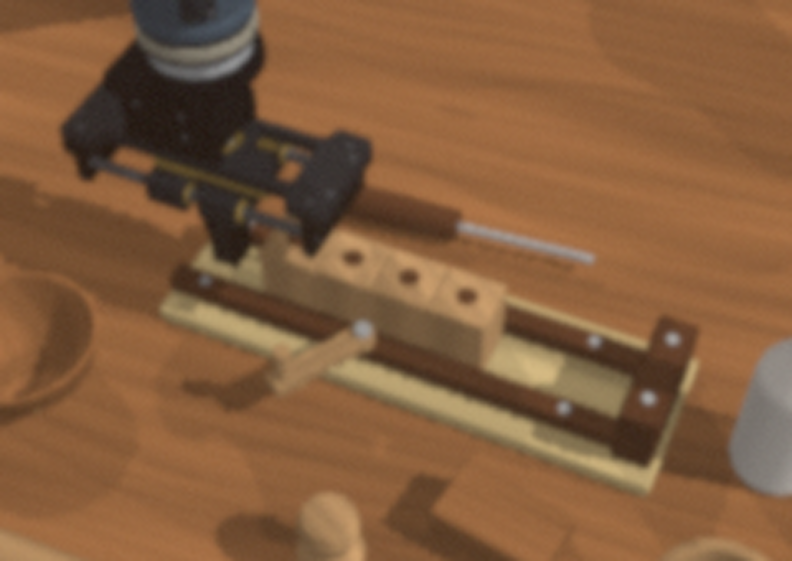

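View pics/wrist3.png

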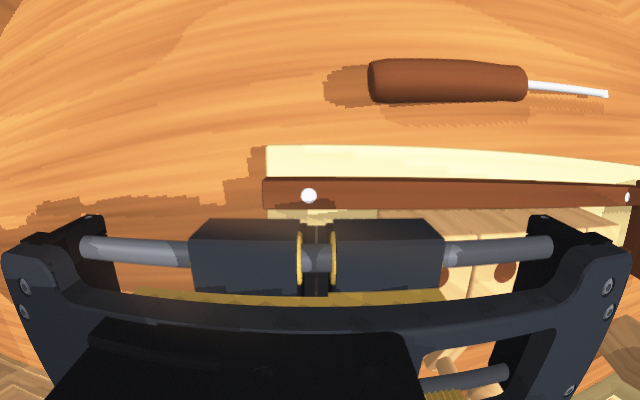

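Emit:
play_rows --series '[{"tx": 0.0005, "ty": 0.005, "tz": 0, "turn": 0}, {"tx": 0.0005, "ty": 0.005, "tz": 0, "turn": 0}, {"tx": 0.0003, "ty": 0.003, "tz": 0, "turn": 0}, {"tx": 0.0003, "ty": 0.003, "tz": 0, "turn": 0}, {"tx": 0.0002, "ty": 0.002, "tz": 0, "turn": 0}, {"tx": 0.0002, "ty": 0.002, "tz": 0, "turn": 0}, {"tx": 0.0002, "ty": 0.002, "tz": 0, "turn": 0}, {"tx": 0.0002, "ty": 0.002, "tz": 0, "turn": 0}, {"tx": 0.0002, "ty": 0.002, "tz": 0, "turn": 0}, {"tx": 0.0002, "ty": 0.002, "tz": 0, "turn": 0}]'

```text
time_s: 5.3
position: [0.5649, -0.0698, 0.0923]
tcp_rot: [[0.095, 0.995, 0.0], [0.995, -0.095, -0.0], [-0.0, 0.0, -1.0]]
force: [0.1, -1.6, -0.4]
opening: 0.005
```

Emit:
play_rows --series '[{"tx": 0.0002, "ty": 0.002, "tz": 0, "turn": 0}, {"tx": 0.0002, "ty": 0.002, "tz": 0, "turn": 0}, {"tx": 0.0003, "ty": 0.003, "tz": 0, "turn": 0}, {"tx": 0.0003, "ty": 0.003, "tz": 0, "turn": 0}, {"tx": 0.0003, "ty": 0.003, "tz": 0, "turn": 0}, {"tx": 0.0003, "ty": 0.003, "tz": 0, "turn": 0}, {"tx": 0.0003, "ty": 0.003, "tz": 0, "turn": 0}, {"tx": 0.0003, "ty": 0.003, "tz": 0, "turn": 0}, {"tx": 0.0003, "ty": 0.003, "tz": 0, "turn": 0}, {"tx": 0.0003, "ty": 0.003, "tz": 0, "turn": 0}]'

```text
time_s: 6.3
position: [0.5671, -0.0471, 0.0923]
tcp_rot: [[0.095, 0.995, 0.0], [0.995, -0.095, -0.0], [-0.0, 0.0, -1.0]]
force: [0.3, -1.3, 0.2]
opening: 0.004
```

```bash
python3 - <<'E'
from rig import bot,vision
from h import *
for n in('scene',):
    p=vision.capture(n); c=p['pixels']
    if n=='scene': c=cv2.resize(c[110:280,200:440],None,fx=3.3,fy=3.3,interpolation=2)
    cv2.imwrite(f'pics/{n}4.png',c)
s=bot.read_state(); where(s)
E
```

```text
t 6.35 jig xy [-90.3   0.8] tipz 22.5 head-jig -0.01 F [ 0.4 -0.5  1. ] open 0.0
```

View pics/scene4.png

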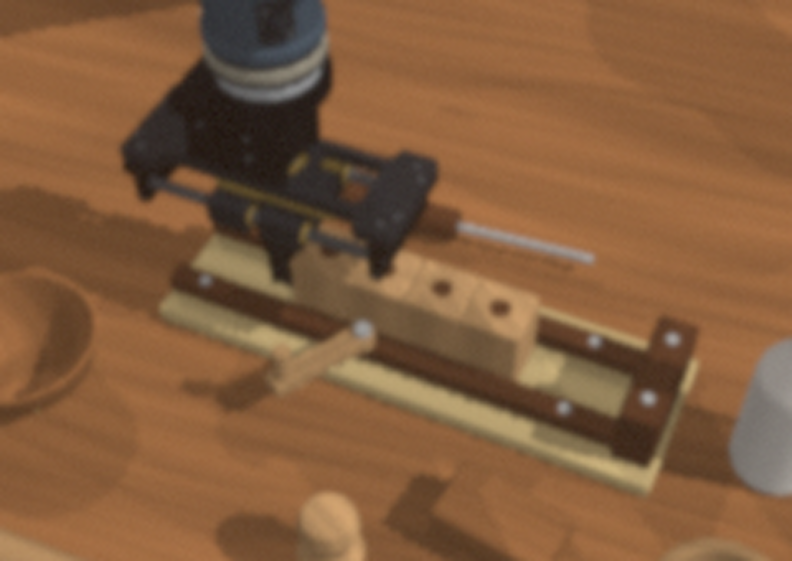

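Emit:
play_rows --series '[{"tx": 0.0003, "ty": 0.003, "tz": 0, "turn": 0}, {"tx": 0.0003, "ty": 0.003, "tz": 0, "turn": 0}, {"tx": 0.0003, "ty": 0.003, "tz": 0, "turn": 0}, {"tx": 0.0003, "ty": 0.003, "tz": 0, "turn": 0}, {"tx": 0.0003, "ty": 0.003, "tz": 0, "turn": 0}, {"tx": 0.0003, "ty": 0.003, "tz": 0, "turn": 0}, {"tx": 0.0003, "ty": 0.003, "tz": 0, "turn": 0}, {"tx": 0.0003, "ty": 0.003, "tz": 0, "turn": 0}, {"tx": 0.0003, "ty": 0.003, "tz": 0, "turn": 0}, {"tx": 0.0003, "ty": 0.003, "tz": 0, "turn": 0}]'

```text
time_s: 7.35
position: [0.5695, -0.0231, 0.0922]
tcp_rot: [[0.095, 0.995, -0.0], [0.995, -0.095, -0.0], [-0.0, -0.0, -1.0]]
force: [-0.9, -0.6, 0.8]
opening: 0.006
```

Emit:
play_rows --series '[{"tx": 0.0003, "ty": 0.003, "tz": 0, "turn": 0}, {"tx": 0.0003, "ty": 0.003, "tz": 0, "turn": 0}, {"tx": 0.0003, "ty": 0.003, "tz": 0, "turn": 0}, {"tx": 0.0003, "ty": 0.003, "tz": 0, "turn": 0}, {"tx": 0.0003, "ty": 0.003, "tz": 0, "turn": 0}, {"tx": 0.0003, "ty": 0.003, "tz": 0, "turn": 0}, {"tx": 0.0003, "ty": 0.003, "tz": 0, "turn": 0}, {"tx": 0.0003, "ty": 0.003, "tz": 0, "turn": 0}, {"tx": 0.0003, "ty": 0.003, "tz": 0, "turn": 0}, {"tx": 0.0003, "ty": 0.003, "tz": 0, "turn": 0}]'

```text
time_s: 8.35
position: [0.5719, 0.0009, 0.0922]
tcp_rot: [[0.095, 0.995, -0.0], [0.995, -0.095, -0.0], [-0.0, -0.0, -1.0]]
force: [-0.3, -1.5, -0.0]
opening: 0.002
```

```bash
python3 - <<'E'
from rig import bot,vision
from h import *
for n in('scene',):
    p=vision.capture(n); c=p['pixels']
    if n=='scene': c=cv2.resize(c[110:280,200:440],None,fx=3.3,fy=3.3,interpolation=2)
    cv2.imwrite(f'pics/{n}5.png',c)
s=bot.read_state(); where(s)
E
```

```text
t 8.4 jig xy [-42.1   0.5] tipz 22.5 head-jig -0.01 F [-1.   0.4  0.8] open 0.01
```

View pics/scene5.png

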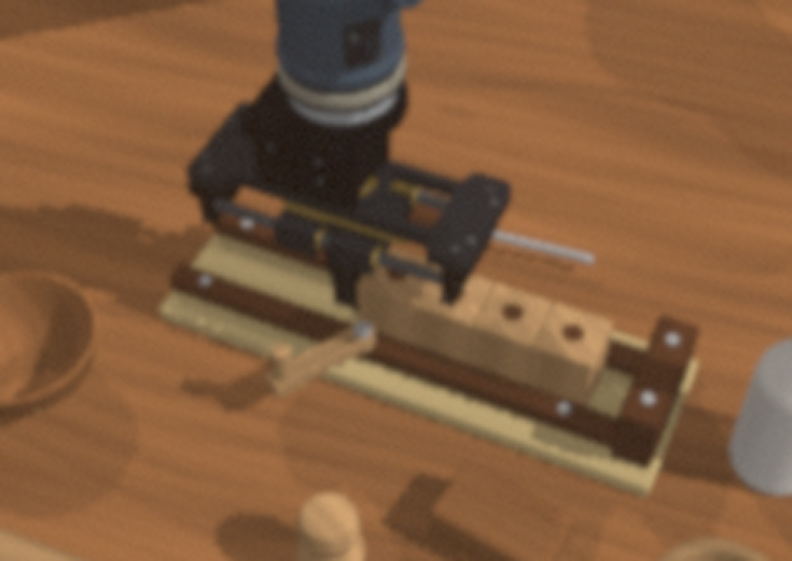

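Emit:
play_rows --series '[{"tx": 0.0003, "ty": 0.003, "tz": 0, "turn": 0}, {"tx": 0.0003, "ty": 0.003, "tz": 0, "turn": 0}, {"tx": 0.0003, "ty": 0.003, "tz": 0, "turn": 0}, {"tx": 0.0002, "ty": 0.002, "tz": 0, "turn": 0}, {"tx": 0.0002, "ty": 0.002, "tz": 0, "turn": 0}, {"tx": 0.0002, "ty": 0.002, "tz": 0, "turn": 0}, {"tx": 0.0001, "ty": 0.001, "tz": 0, "turn": 0}, {"tx": 0.0001, "ty": 0.001, "tz": 0, "turn": 0}, {"tx": 0.0001, "ty": 0.001, "tz": 0, "turn": 0}, {"tx": 0.0001, "ty": 0.001, "tz": 0, "turn": 0}]'

```text
time_s: 9.4
position: [0.5734, 0.0159, 0.0922]
tcp_rot: [[0.095, 0.995, -0.0], [0.995, -0.095, 0.0], [0.0, -0.0, -1.0]]
force: [-0.7, -1.7, 1.4]
opening: 0.002
```

Emit:
play_rows --series '[{"tx": 0.0001, "ty": 0.001, "tz": 0, "turn": 0}, {"tx": 0.0001, "ty": 0.001, "tz": 0, "turn": 0}]'

```text
time_s: 9.6
position: [0.5736, 0.0175, 0.0923]
tcp_rot: [[0.095, 0.995, 0.0], [0.995, -0.095, -0.0], [-0.0, 0.0, -1.0]]
force: [-0.0, -2.1, 0.3]
opening: 0.005
```

Emit:
play_rows --series '[{"tx": 0.0001, "ty": 0.001, "tz": 0, "turn": 0}, {"tx": 0.0001, "ty": 0.001, "tz": 0, "turn": 0}]'

```text
time_s: 9.8
position: [0.5737, 0.0191, 0.0923]
tcp_rot: [[0.095, 0.995, 0.0], [0.995, -0.095, -0.0], [0.0, 0.0, -1.0]]
force: [-0.0, -1.2, -0.2]
opening: 0.003
```

Emit:
play_rows --series '[{"tx": 0.0001, "ty": 0.001, "tz": 0, "turn": 0}, {"tx": 0.0001, "ty": 0.001, "tz": 0, "turn": 0}]'

```text
time_s: 10.0
position: [0.5739, 0.0207, 0.0923]
tcp_rot: [[0.095, 0.995, 0.0], [0.995, -0.095, -0.0], [-0.0, 0.0, -1.0]]
force: [-1.1, -0.9, -0.4]
opening: 0.008
```

Emit:
play_rows --series '[{"tx": 0.0001, "ty": 0.001, "tz": 0, "turn": 0}]'

```text
time_s: 10.1
position: [0.574, 0.0215, 0.0922]
tcp_rot: [[0.095, 0.995, -0.0], [0.995, -0.095, -0.0], [-0.0, -0.0, -1.0]]
force: [0.1, -1.5, 0.3]
opening: 0.006
```

Emit:
play_rows --series '[{"tx": 0.0001, "ty": 0.001, "tz": 0, "turn": 0}]'

```text
time_s: 10.2
position: [0.574, 0.0223, 0.0922]
tcp_rot: [[0.095, 0.995, -0.0], [0.995, -0.095, -0.0], [-0.0, -0.0, -1.0]]
force: [0.3, -1.4, -0.4]
opening: 0.003
```

Emit:
play_rows --series '[{"tx": 0.0001, "ty": 0.001, "tz": 0, "turn": 0}]'

```text
time_s: 10.3
position: [0.5742, 0.0231, 0.0923]
tcp_rot: [[0.095, 0.995, 0.0], [0.995, -0.095, -0.0], [-0.0, 0.0, -1.0]]
force: [-0.6, -0.9, 0.4]
opening: 0.006
```

```bash
python3 - <<'E'
from rig import bot,vision
from h import *
for n in('scene',):
    p=vision.capture(n); c=p['pixels']
    if n=='scene': c=cv2.resize(c[110:280,200:440],None,fx=3.3,fy=3.3,interpolation=2)
    cv2.imwrite(f'pics/{n}6.png',c)
s=bot.read_state(); where(s)
E
```

```text
t 10.35 jig xy [-19.9   0.4] tipz 22.6 head-jig -0.01 F [-0.2 -0.6  0.3] open 0.0
```

View pics/scene6.png

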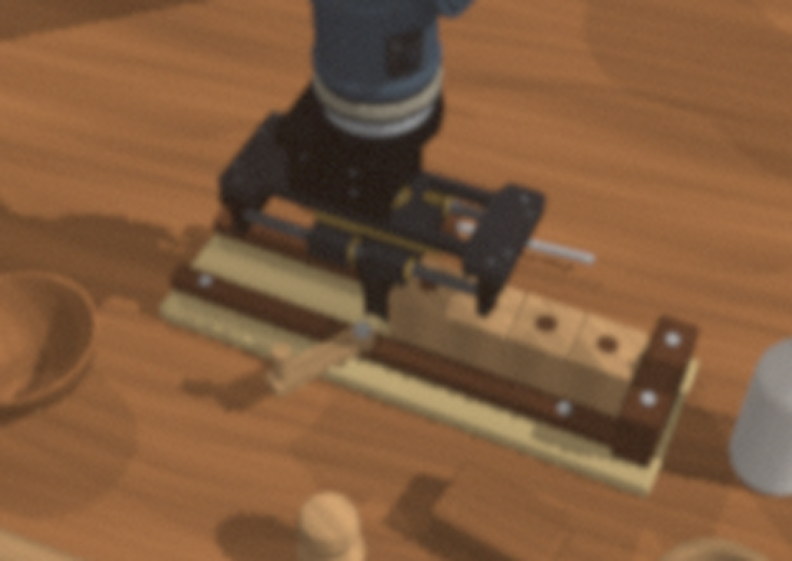

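Emit:
play_rows --series '[{"tx": 0.0001, "ty": 0.001, "tz": 0, "turn": 0}, {"tx": 0.0001, "ty": 0.001, "tz": 0, "turn": 0}]'

```text
time_s: 10.55
position: [0.5743, 0.0247, 0.0922]
tcp_rot: [[0.095, 0.995, -0.0], [0.995, -0.095, -0.0], [-0.0, -0.0, -1.0]]
force: [-0.3, -3.5, 0.4]
opening: 0.004
```

Emit:
play_rows --series '[{"tx": 0.0001, "ty": 0.001, "tz": 0, "turn": 0}, {"tx": 0.0001, "ty": 0.001, "tz": 0, "turn": 0}]'

```text
time_s: 10.75
position: [0.5745, 0.025, 0.0923]
tcp_rot: [[0.094, 0.996, -0.0], [0.996, -0.094, -0.002], [-0.002, 0.0, -1.0]]
force: [-1.2, -9.5, 1.2]
opening: 0.003
```

Emit:
play_rows --series '[{"tx": 0.0001, "ty": 0.001, "tz": 0, "turn": 0}]'

```text
time_s: 10.85
position: [0.5746, 0.0251, 0.0923]
tcp_rot: [[0.093, 0.996, -0.0], [0.996, -0.093, -0.003], [-0.003, 0.0, -1.0]]
force: [-1.9, -12.3, 1.0]
opening: 0.005
```

Emit:
play_rows --series '[{"tx": 0.0001, "ty": 0.001, "tz": 0, "turn": 0}, {"tx": 0, "ty": 0, "tz": 0, "turn": 0}, {"tx": 0, "ty": 0, "tz": 0, "turn": 0}]'

```text
time_s: 11.15
position: [0.5746, 0.0252, 0.0924]
tcp_rot: [[0.094, 0.996, -0.0], [0.996, -0.094, -0.004], [-0.004, -0.0, -1.0]]
force: [-1.8, -12.4, 1.0]
opening: 0.003
```

Emit:
play_rows --series '[{"tx": -0.0001, "ty": -0.001, "tz": 0, "turn": 0}, {"tx": -0.0002, "ty": -0.002, "tz": 0, "turn": 0}, {"tx": -0.0002, "ty": -0.002, "tz": 0, "turn": 0}, {"tx": -0.0005, "ty": -0.005, "tz": 0, "turn": 0}, {"tx": -0.001, "ty": -0.01, "tz": 0, "turn": 0}, {"tx": 0, "ty": 0, "tz": 0.02, "turn": 0}, {"tx": 0, "ty": 0, "tz": 0.04, "turn": 0}, {"tx": 0, "ty": 0, "tz": 0.04, "turn": 0}, {"tx": 0, "ty": 0, "tz": 0.02, "turn": 0}, {"tx": 0, "ty": 0, "tz": 0, "turn": 0}]'

```text
time_s: 12.15
position: [0.5745, 0.0115, 0.1908]
tcp_rot: [[0.095, 0.995, 0.006], [0.995, -0.095, -0.001], [-0.0, 0.006, -1.0]]
force: [0.4, -0.2, -0.0]
opening: 0.005
```

```bash
python3 - <<'E'
from rig import bot,vision
from h import *
for n in('scene','wrist'):
    p=vision.capture(n); c=p['pixels']
    if n=='scene': c=cv2.resize(c[110:280,200:440],None,fx=3.3,fy=3.3,interpolation=2)
    cv2.imwrite(f'pics/{n}7.png',c)
s=bot.read_state(); where(s)
q=2.62
print('pegs',-18-60*np.sin(q),-34+60*np.cos(q))
to(-20,-101,116,s)
to(-20,-101,44,s)
E
```

```text
t 12.25 jig xy [-31.5   0.7] tipz 118.4 head-jig -0.02 F [-0.3 -0.4 -0.7] open 0.0
pegs -47.895698544710314 -86.02160328674815
 world [0.6751 0.0136 0.1857] shift frac [ 0.128   0.0022 -0.003 ] norm mm 102.4
 world [0.6751 0.0136 0.1137] shift frac [ 0.128   0.0022 -0.093 ] norm mm 126.5
```

View pics/scene7.png

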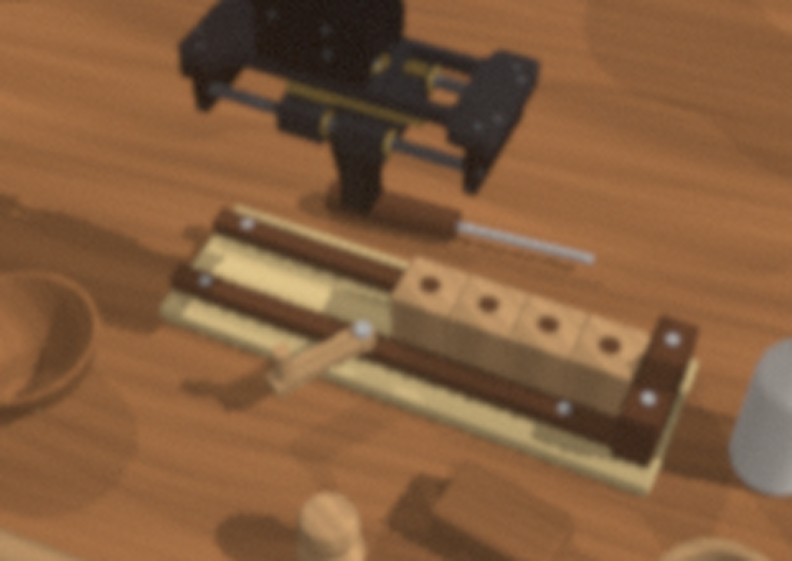

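View pics/wrist7.png

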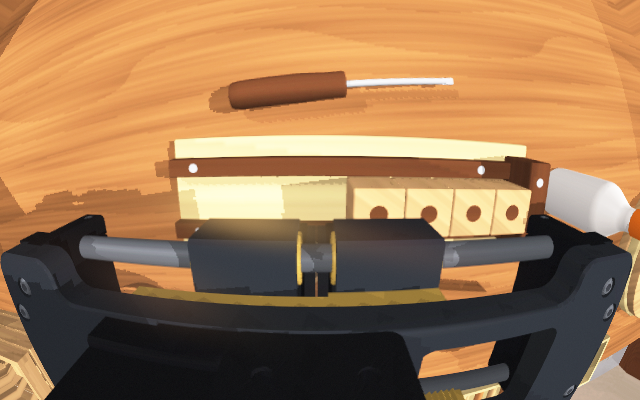

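```bash
cat > plan.py <<'E'
from rig import bot
from h import *
def qc(C,q0,hx=13,hy=9.5):
    q=q0
    while q>-.3:
        P=np.array([-18-60*np.sin(q),-34+60*np.cos(q)]); d=np.maximum(np.abs(P-C)-[hx,hy],0)
        if np.hypot(*d)>=6: return q
        q-=.002
    return q
def circ(a,R=62): return np.array([-18-R*np.sin(a),-34+R*np.cos(a)])
if __name__=='__main__':
    s=bot.read_state(); where(s)
    to(-20,-96,116,s); to(-20,-96,44,s)
    q=2.62; C0=np.array([-20,-96.])
    for a in np.arange(2.95,.3,-.1):
        C=circ(a); q=qc(C,q); w=(J(POSE,[(*C,0)])-J(POSE,[(*C0,0)]))[0]/.8
        print(round(a,2),C.round(1),'q',round(q,2),'frac',w[:2].round(4)); C0=C
E
python3 plan.py; python3 - <<'E'
from rig import vision
from h import *
p=vision.capture('scene')
for x in(15,55,95,135): print((proj(p,J(POSE,[(x,0,64)]))[0]-[200,110])*3.3)
E
```

```text
t 12.25 jig xy [-31.5   0.7] tipz 118.4 head-jig -0.02 F [-0.3 -0.4 -0.7] open 0.0
 world [0.6701 0.014  0.1857] shift frac [ 0.1218  0.0028 -0.003 ] norm mm 97.5
 world [0.6701 0.014  0.1137] shift frac [ 0.1218  0.0028 -0.093 ] norm mm 122.6
2.95 [-29.8 -94.9] q 2.6 frac [-0.0026 -0.0121]
2.85 [-35.8 -93.4] q 2.49 frac [-0.0026 -0.0073]
2.75 [-41.7 -91.3] q 2.39 frac [-0.0033 -0.007 ]
2.65 [-47.3 -88.7] q 2.29 frac [-0.004  -0.0067]
2.55 [-52.6 -85.5] q 2.21 frac [-0.0046 -0.0062]
2.45 [-57.5 -81.8] q 2.14 frac [-0.0052 -0.0057]
2.35 [-62.1 -77.6] q 2.06 frac [-0.0058 -0.0052]
2.25 [-66.2 -72.9] q 1.97 frac [-0.0062 -0.0046]
2.15 [-69.9 -67.9] q 1.88 frac [-0.0067 -0.0039]
2.05 [-73.  -62.6] q 1.79 frac [-0.007  -0.0033]
1.95 [-75.6 -57. ] q 1.69 frac [-0.0073 -0.0025]
1.85 [-77.6 -51.1] q 1.6 frac [-0.0075 -0.0018]
1.75 [-79.  -45.1] q 1.5 frac [-0.0077 -0.001 ]
1.65 [-79.8 -38.9] q 1.39 frac [-0.0077 -0.0003]
1.55 [-80.  -32.7] q 1.29 frac [-0.0077  0.0005]
1.45 [-79.5 -26.5] q 1.18 frac [-0.0076  0.0013]
1.35 [-78.5 -20.4] q 1.06 frac [-0.0075  0.002 ]
1.25 [-76.8 -14.5] q 0.95 frac [-0.0072  0.0028]
1.15 [-74.6  -8.7] q 0.82 frac [-0.0069  0.0035]
1.05 [-71.8  -3.2] q 0.7 frac [-0.0065  0.0042]
0.95 [-68.4   2.1] q 0.59 frac [-0.0061  0.0048]
0.85 [-64.6   6.9] q 0.49 frac [-0.0056  0.0054]
0.75 [-60.3  11.4] q 0.4 frac [-0.005   0.0059]
0.65 [-55.5  15.4] q 0.31 frac [-0.0044  0.0064]
0.55 [-50.4  18.9] q 0.22 frac [-0.0037  0.0068]
0.45 [-45.   21.8] q 0.13 frac [-0.0031  0.0071]
0.35 [-39.3  24.2] q 0.04 frac [-0.0023  0.0074]
[430.4671266  282.75046596]
[488.46554467 302.28384915]
[548.12853683 322.377847  ]
[609.52880715 343.05694563]
```

Emit:
play_rows --series '[{"tx": 0.03, "ty": 0.001, "tz": 0, "turn": 0}, {"tx": 0.04, "ty": 0.001, "tz": 0, "turn": 0}, {"tx": 0.04, "ty": 0.001, "tz": 0, "turn": 0}, {"tx": 0.012, "ty": 0, "tz": 0, "turn": 0}, {"tx": 0, "ty": 0, "tz": -0.02, "turn": 0}, {"tx": 0, "ty": 0, "tz": -0.02, "turn": 0}, {"tx": 0, "ty": 0, "tz": 0, "turn": 0}, {"tx": 0, "ty": 0, "tz": 0, "turn": 0}]'

```text
time_s: 13.1
position: [0.6686, 0.0144, 0.1546]
tcp_rot: [[0.095, 0.995, -0.005], [0.995, -0.095, 0.001], [0.0, -0.005, -1.0]]
force: [0.6, -0.3, 0.7]
opening: 0.006
```

```bash
python3 - <<'E'
from rig import bot,vision
from h import *
for n in('scene',):
    p=vision.capture(n); c=p['pixels']
    if n=='scene': c=cv2.resize(c[110:280,200:440],None,fx=3.3,fy=3.3,interpolation=2)
    cv2.imwrite(f'pics/{n}8.png',c)
s=bot.read_state(); where(s); to(-20,-96,44,s)
E
```

```text
t 13.15 jig xy [-19.8 -95.4] tipz 85.9 head-jig -0.02 F [ 0.3 -0.1 -0.2] open 0.01
 world [0.6701 0.014  0.1137] shift frac [ 0.0007 -0.0004 -0.0524] norm mm 41.9
```

View pics/scene8.png

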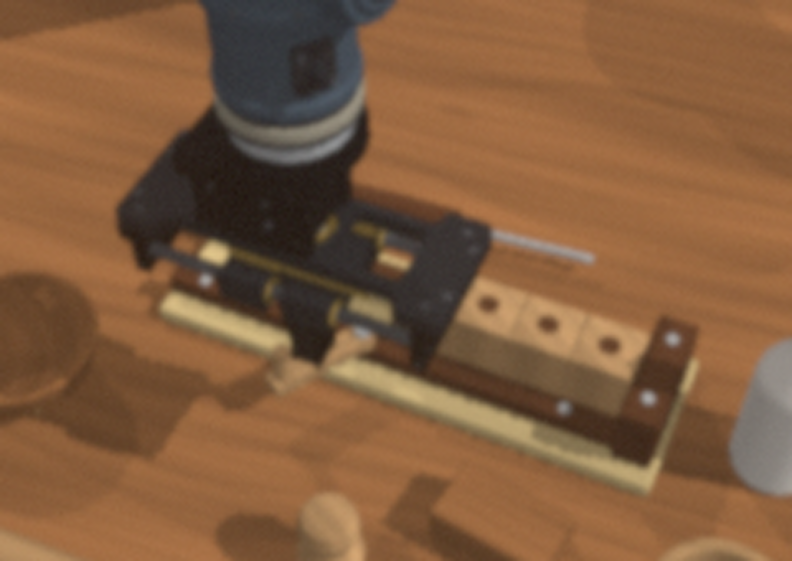

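Emit:
play_rows --series '[{"tx": 0.0005, "ty": 0, "tz": -0.02, "turn": 0}, {"tx": 0, "ty": 0, "tz": -0.02, "turn": 0}, {"tx": 0, "ty": 0, "tz": -0.012, "turn": 0}, {"tx": 0, "ty": 0, "tz": 0, "turn": 0}, {"tx": 0, "ty": 0, "tz": 0, "turn": 0}]'

```text
time_s: 13.65
position: [0.6708, 0.0143, 0.114]
tcp_rot: [[0.095, 0.995, -0.001], [0.995, -0.095, 0.0], [0.0, -0.001, -1.0]]
force: [0.0, 0.5, 0.6]
opening: 0.005
```

```bash
python3 - <<'E'
from rig import bot,vision
from h import *
for n in('scene',):
    p=vision.capture(n); c=p['pixels']
    if n=='scene': c=cv2.resize(c[110:280,200:440],None,fx=3.3,fy=3.3,interpolation=2)
    cv2.imwrite(f'pics/{n}9.png',c)
s=bot.read_state(); where(s); to(-20,-96,44,s)
E
```

```text
t 13.7 jig xy [-19.7 -97.1] tipz 44.9 head-jig -0.01 F [-0.3  0.7  0.1] open 0.01
 world [0.6701 0.014  0.1137] shift frac [-0.0014 -0.0003 -0.0011] norm mm 1.4
```

View pics/scene9.png

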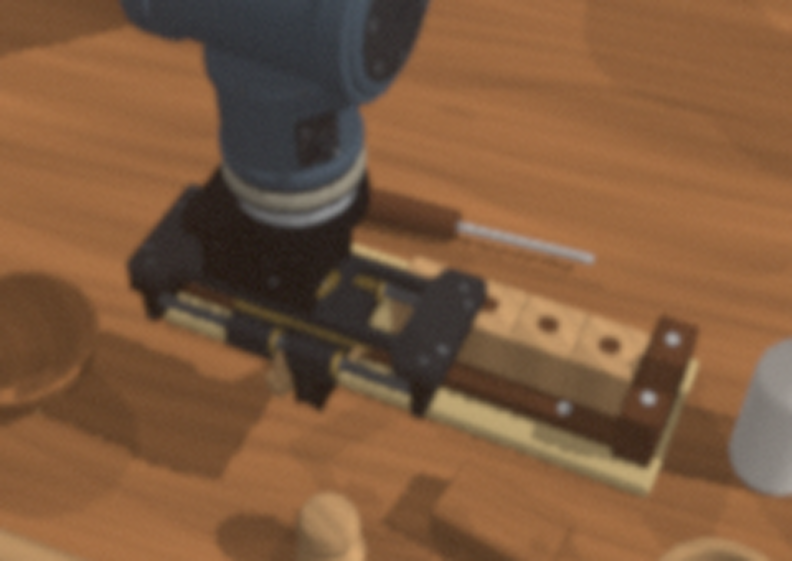

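Emit:
play_rows --series '[{"tx": -0.0018, "ty": -0.006, "tz": 0, "turn": 0}, {"tx": -0.0018, "ty": -0.006, "tz": 0, "turn": 0}, {"tx": -0.0026, "ty": -0.0073, "tz": 0, "turn": 0}, {"tx": -0.0033, "ty": -0.007, "tz": 0, "turn": 0}, {"tx": -0.004, "ty": -0.0067, "tz": 0, "turn": 0}, {"tx": -0.0046, "ty": -0.0062, "tz": 0, "turn": 0}]'

```text
time_s: 14.3
position: [0.656, -0.0173, 0.1145]
tcp_rot: [[0.095, 0.995, -0.0], [0.995, -0.095, 0.0], [0.0, -0.0, -1.0]]
force: [0.2, 1.5, -0.8]
opening: 0.006
```

```bash
python3 - <<'E'
from rig import bot,vision
from h import *
for n in('scene',):
    p=vision.capture(n); c=p['pixels']
    if n=='scene': c=cv2.resize(c[110:280,200:440],None,fx=3.3,fy=3.3,interpolation=2)
    cv2.imwrite(f'pics/{n}10.png',c)
s=bot.read_state(); where(s); to(-52.6,-85.5,44,s)
E
```

```text
t 14.35 jig xy [-53.6 -84.8] tipz 44.9 head-jig -0.03 F [-1.   0.3 -0.4] open 0.01
 world [ 0.6566 -0.0174  0.1137] shift frac [ 0.001   0.0012 -0.0011] norm mm 1.5
```

View pics/scene10.png

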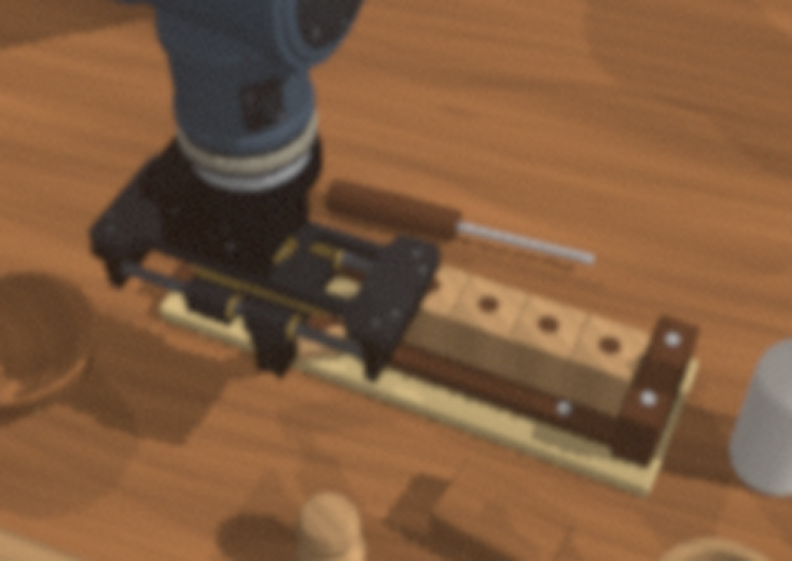

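Emit:
play_rows --series '[{"tx": -0.0048, "ty": -0.0052, "tz": 0, "turn": 0}, {"tx": -0.0058, "ty": -0.0052, "tz": 0, "turn": 0}, {"tx": -0.0062, "ty": -0.0046, "tz": 0, "turn": 0}, {"tx": -0.0067, "ty": -0.0039, "tz": 0, "turn": 0}, {"tx": -0.007, "ty": -0.0033, "tz": 0, "turn": 0}, {"tx": -0.0073, "ty": -0.0025, "tz": 0, "turn": 0}, {"tx": -0.0075, "ty": -0.0018, "tz": 0, "turn": 0}, {"tx": -0.0077, "ty": -0.001, "tz": 0, "turn": 0}]'

```text
time_s: 15.15
position: [0.6137, -0.0392, 0.1147]
tcp_rot: [[0.095, 0.995, 0.0], [0.995, -0.095, 0.0], [0.0, 0.0, -1.0]]
force: [1.5, 0.5, -0.4]
opening: 0.004
```

```bash
python3 - <<'E'
from rig import bot,vision
from h import *
for n in('scene','wrist'):
    p=vision.capture(n); c=p['pixels']
    if n=='scene': c=cv2.resize(c[110:280,200:440],None,fx=3.3,fy=3.3,interpolation=2)
    cv2.imwrite(f'pics/{n}11.png',c)
s=bot.read_state(); where(s); to(-79,-45.1,44,s)
E
```

```text
t 15.25 jig xy [-78.3 -43.9] tipz 44.8 head-jig -0.01 F [-0.9  0.3 -0.6] open 0.01
 world [ 0.6138 -0.0399  0.1137] shift frac [ 0.0013 -0.0011 -0.001 ] norm mm 1.6
```

View pics/scene11.png

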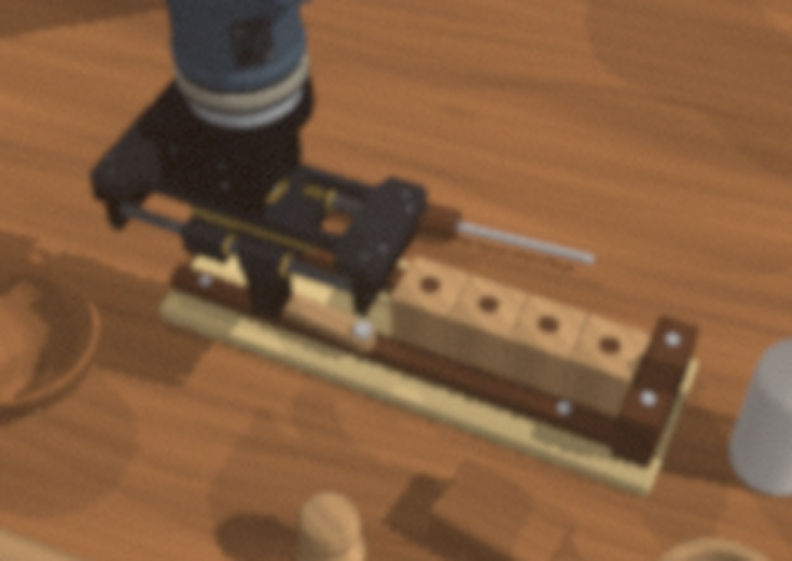

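View pics/wrist11.png

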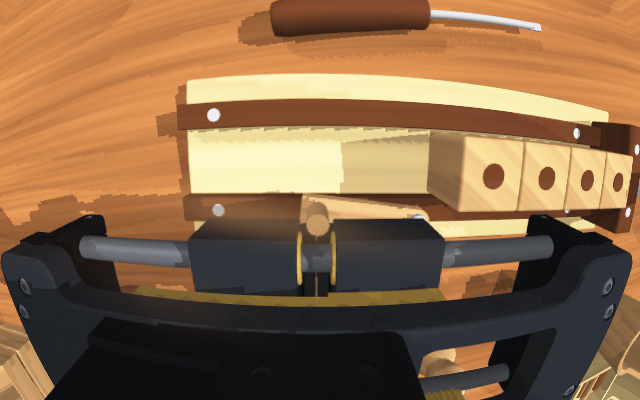

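The latch now lies about along the fence at q≈1.5. The peg, at wrist pixel (318,220), sits in front of the fingers, so I'll carry on around the arc.

Emit:
play_rows --series '[{"tx": -0.0066, "ty": -0.0008, "tz": 0, "turn": 0}, {"tx": -0.0077, "ty": 0.0004, "tz": 0, "turn": 0}, {"tx": -0.0076, "ty": 0.0013, "tz": 0, "turn": 0}, {"tx": -0.0075, "ty": 0.002, "tz": 0, "turn": 0}, {"tx": -0.0072, "ty": 0.0028, "tz": 0, "turn": 0}, {"tx": -0.0069, "ty": 0.0035, "tz": 0, "turn": 0}, {"tx": -0.0065, "ty": 0.0042, "tz": 0, "turn": 0}]'

```text
time_s: 15.95
position: [0.5735, -0.0284, 0.1147]
tcp_rot: [[0.095, 0.995, -0.0], [0.995, -0.095, -0.0], [-0.001, -0.0, -1.0]]
force: [0.2, -0.2, 0.5]
opening: 0.006
```

```bash
python3 - <<'E'
from rig import bot,vision
from h import *
for n in('scene','wrist'):
    p=vision.capture(n); c=p['pixels']
    if n=='scene': c=cv2.resize(c[110:280,200:440],None,fx=3.3,fy=3.3,interpolation=2)
    cv2.imwrite(f'pics/{n}12.png',c)
s=bot.read_state(); where(s); to(-71.8,-3.2,44,s)
E
```

```text
t 16.05 jig xy [-71.   -2.9] tipz 44.8 head-jig 0.02 F [-0.2  0.1  0.1] open 0.0
 world [ 0.5728 -0.0287  0.1137] shift frac [ 0.0003 -0.0011 -0.001 ] norm mm 1.2
```

View pics/wrist12.png

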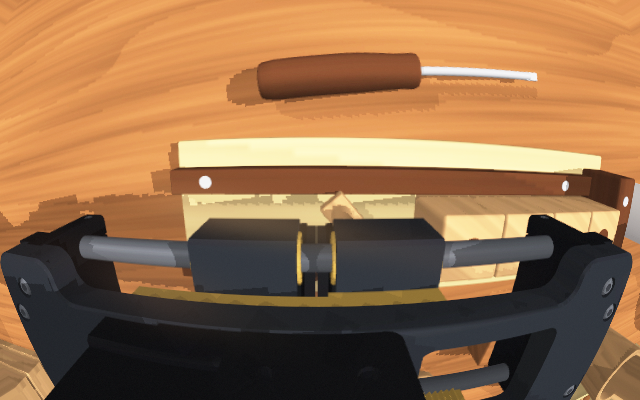

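View pics/scene12.png

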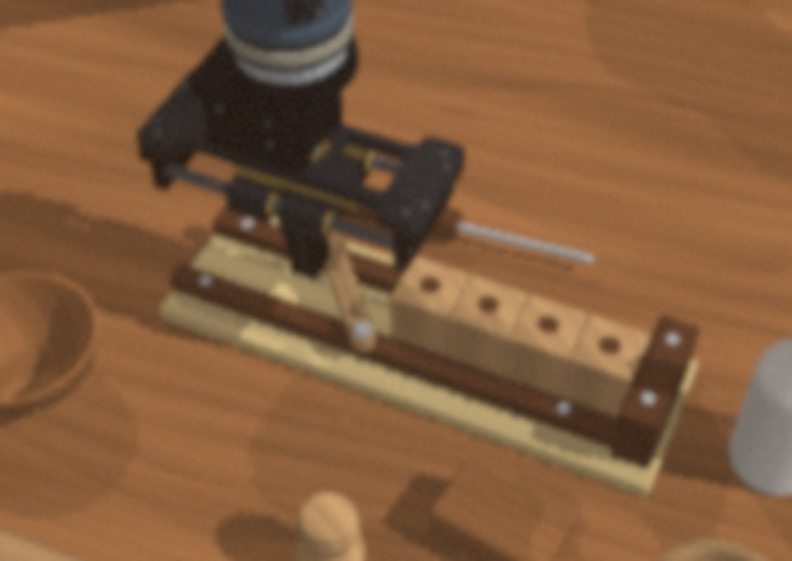

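Emit:
play_rows --series '[{"tx": -0.0061, "ty": 0.0044, "tz": 0, "turn": 0}, {"tx": -0.0056, "ty": 0.0054, "tz": 0, "turn": 0}, {"tx": -0.005, "ty": 0.0059, "tz": 0, "turn": 0}, {"tx": -0.0044, "ty": 0.0064, "tz": 0, "turn": 0}, {"tx": -0.0037, "ty": 0.0068, "tz": 0, "turn": 0}, {"tx": -0.0015, "ty": 0.0036, "tz": 0, "turn": 0}]'

```text
time_s: 16.65
position: [0.5525, -0.0016, 0.1146]
tcp_rot: [[0.095, 0.996, -0.001], [0.996, -0.095, 0.0], [0.0, -0.001, -1.0]]
force: [0.7, -1.2, -0.6]
opening: 0.007
```

```bash
python3 - <<'E'
from rig import bot,vision
from h import *
for n in('scene','wrist'):
    p=vision.capture(n); c=p['pixels']
    if n=='scene': c=cv2.resize(c[110:280,200:440],None,fx=3.3,fy=3.3,interpolation=2)
    cv2.imwrite(f'pics/{n}13.png',c)
s=bot.read_state(); where(s); to(-38,25,44,s)
E
```

```text
t 16.75 jig xy [-46.8  19.5] tipz 44.9 head-jig 0.03 F [-0.   0.6  0. ] open 0.0
 world [0.5479 0.0076 0.1137] shift frac [-0.0058  0.0116 -0.0011] norm mm 10.4
```

View pics/wrist13.png

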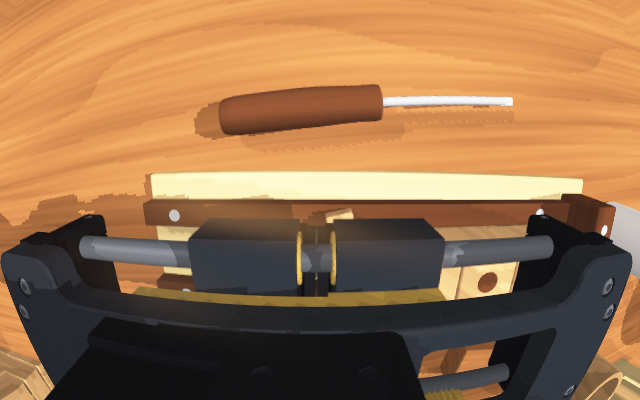

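View pics/scene13.png

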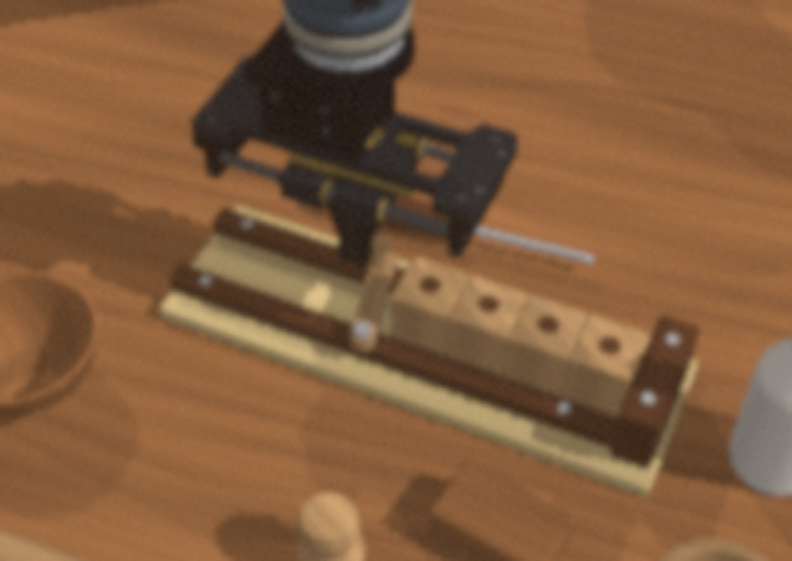

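Emit:
play_rows --series '[{"tx": -0.0012, "ty": 0.003, "tz": 0, "turn": 0}, {"tx": -0.001, "ty": 0.002, "tz": 0, "turn": 0}, {"tx": -0.0006, "ty": 0.002, "tz": 0, "turn": 0}, {"tx": -0.0004, "ty": 0.001, "tz": 0, "turn": 0}, {"tx": -0.0002, "ty": 0.001, "tz": 0, "turn": 0}]'

```text
time_s: 17.25
position: [0.5504, 0.0048, 0.1147]
tcp_rot: [[0.095, 0.995, 0.0], [0.995, -0.095, -0.0], [-0.0, 0.0, -1.0]]
force: [0.5, -0.7, -0.3]
opening: 0.005
```

Emit:
play_rows --series '[{"tx": 0, "ty": 0.001, "tz": 0, "turn": 0}]'

```text
time_s: 17.35
position: [0.5504, 0.0056, 0.1146]
tcp_rot: [[0.095, 0.995, -0.0], [0.995, -0.095, -0.0], [-0.0, -0.0, -1.0]]
force: [-0.4, 0.0, 0.7]
opening: 0.007
```

Emit:
play_rows --series '[{"tx": 0, "ty": 0.001, "tz": 0, "turn": 0}]'

```text
time_s: 17.45
position: [0.5503, 0.0064, 0.1147]
tcp_rot: [[0.095, 0.995, -0.0], [0.995, -0.095, 0.0], [-0.0, -0.0, -1.0]]
force: [-0.1, -1.2, -0.2]
opening: 0.006
```

Emit:
play_rows --series '[{"tx": 0, "ty": 0.001, "tz": 0, "turn": 0}]'

```text
time_s: 17.55
position: [0.5503, 0.0073, 0.1146]
tcp_rot: [[0.095, 0.995, -0.0], [0.995, -0.095, 0.0], [-0.0, -0.0, -1.0]]
force: [-0.3, -1.1, -0.0]
opening: 0.004
```

Emit:
play_rows --series '[{"tx": 0, "ty": 0.001, "tz": 0, "turn": 0}]'

```text
time_s: 17.65
position: [0.5502, 0.0081, 0.1146]
tcp_rot: [[0.095, 0.995, -0.0], [0.995, -0.095, 0.0], [-0.0, -0.0, -1.0]]
force: [-0.3, -0.5, 0.7]
opening: 0.007
```

Emit:
play_rows --series '[{"tx": 0, "ty": 0.001, "tz": 0, "turn": 0}]'

```text
time_s: 17.75
position: [0.5502, 0.0089, 0.1147]
tcp_rot: [[0.095, 0.995, -0.0], [0.995, -0.095, 0.0], [-0.0, -0.0, -1.0]]
force: [0.1, -1.2, 0.3]
opening: 0.006
```

Emit:
play_rows --series '[{"tx": 0, "ty": 0.001, "tz": 0, "turn": 0}]'

```text
time_s: 17.85
position: [0.5501, 0.0097, 0.1146]
tcp_rot: [[0.095, 0.995, -0.001], [0.995, -0.095, 0.0], [-0.0, -0.001, -1.0]]
force: [-1.2, -0.7, 0.8]
opening: 0.002
```

```bash
python3 - <<'E'
from rig import bot,vision
from h import *
for n in('scene','wrist'):
    p=vision.capture(n); c=p['pixels']
    if n=='scene': c=cv2.resize(c[140:240,270:400],None,fx=6,fy=6,interpolation=2)
    cv2.imwrite(f'pics/{n}14.png',c)
s=bot.read_state(); where(s)
print((proj(vision.capture('scene'),J(POSE,[(-18,26,62),(-18,36,37),(-18,-34,39)]))-[270,140])*6)
E
```

```text
t 17.95 jig xy [-35.6  23. ] tipz 44.9 head-jig -0.01 F [ 0.  -0.5 -0.6] open 0.01
[[308.09529506 260.71664439]
 [319.46731926 288.49546944]
 [238.6317751  417.1586479 ]]
```

View pics/scene14.png

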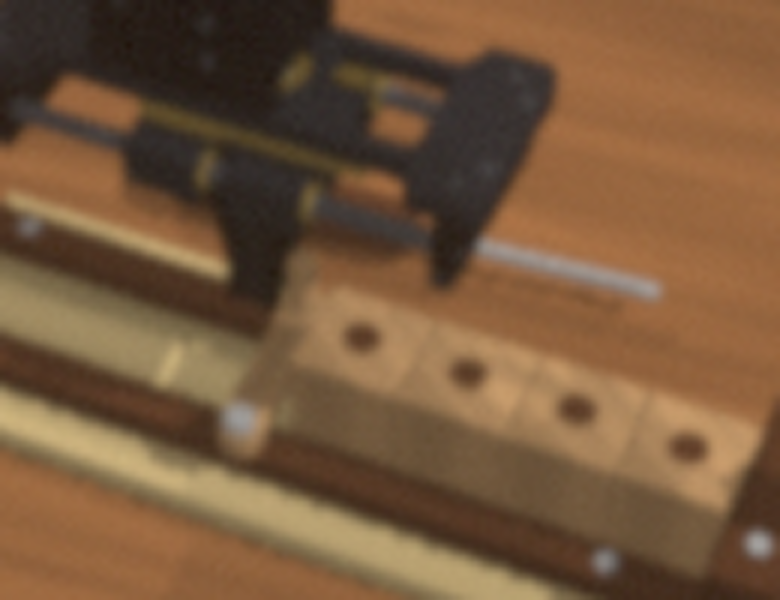

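Emit:
play_rows --series '[{"tx": 0, "ty": 0.001, "tz": 0, "turn": 0}]'

```text
time_s: 18.1
position: [0.5502, 0.0104, 0.1146]
tcp_rot: [[0.095, 0.995, -0.0], [0.995, -0.095, 0.0], [-0.0, -0.0, -1.0]]
force: [-0.9, -0.4, 0.1]
opening: 0.005
```

Emit:
play_rows --series '[{"tx": 0, "ty": 0.001, "tz": 0, "turn": 0}]'

```text
time_s: 18.2
position: [0.5502, 0.0112, 0.1146]
tcp_rot: [[0.095, 0.995, -0.0], [0.995, -0.095, 0.0], [-0.0, -0.0, -1.0]]
force: [-0.4, -0.0, -0.3]
opening: 0.003
```

Emit:
play_rows --series '[{"tx": 0, "ty": 0.001, "tz": 0, "turn": 0}]'

```text
time_s: 18.3
position: [0.5502, 0.0121, 0.1146]
tcp_rot: [[0.095, 0.995, -0.0], [0.995, -0.095, 0.0], [-0.0, -0.0, -1.0]]
force: [-1.2, -1.0, 0.9]
opening: 0.006
```

Emit:
play_rows --series '[{"tx": 0, "ty": 0.001, "tz": 0, "turn": 0}]'

```text
time_s: 18.4
position: [0.5502, 0.0127, 0.1146]
tcp_rot: [[0.095, 0.996, -0.0], [0.996, -0.095, -0.0], [-0.0, -0.0, -1.0]]
force: [-1.1, -3.4, 0.4]
opening: 0.009
```

Emit:
play_rows --series '[{"tx": 0, "ty": 0.001, "tz": 0, "turn": 0}]'

```text
time_s: 18.5
position: [0.5503, 0.013, 0.1146]
tcp_rot: [[0.094, 0.996, -0.0], [0.996, -0.094, -0.001], [-0.001, -0.0, -1.0]]
force: [-2.0, -6.5, 0.3]
opening: 0.007
```

```bash
python3 - <<'E'
from rig import bot,vision
from h import *
for n in('scene','wrist'):
    p=vision.capture(n); c=p['pixels']
    if n=='scene': c=cv2.resize(c[140:240,270:400],None,fx=6,fy=6,interpolation=2)
    cv2.imwrite(f'pics/{n}15.png',c)
s=bot.read_state(); where(s)
E
```

```text
t 18.6 jig xy [-32.5  23.2] tipz 44.9 head-jig 0.04 F [-2.2 -4.1  0.6] open 0.01
```

View pics/scene15.png

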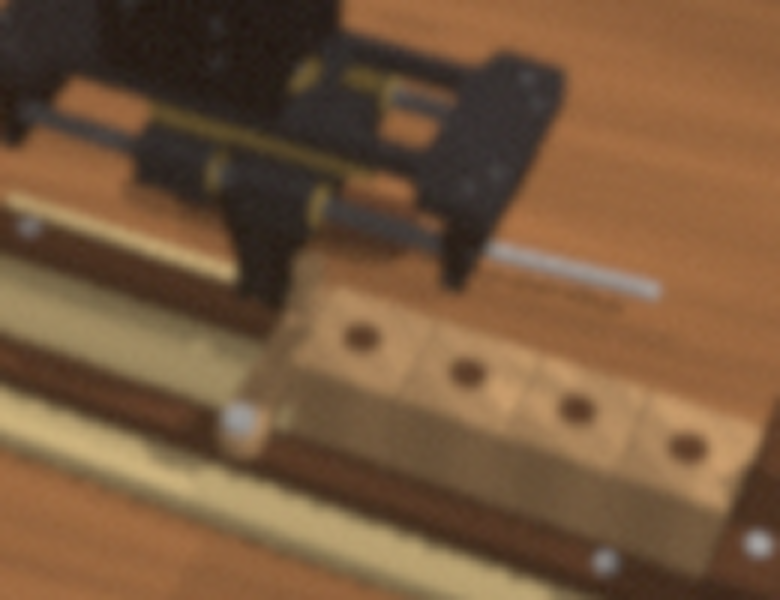

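View pics/wrist15.png

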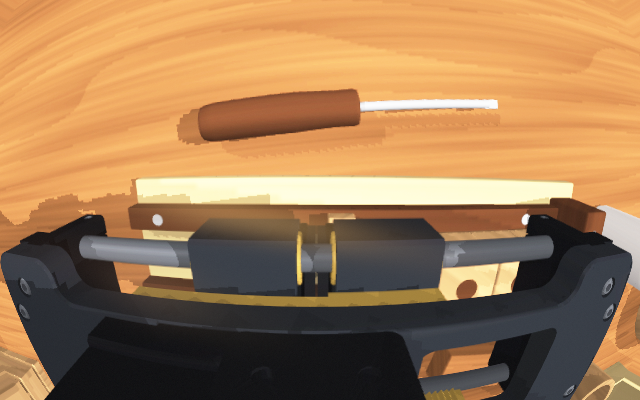

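Emit:
play_rows --series '[{"tx": 0, "ty": 0.001, "tz": 0, "turn": 0}, {"tx": 0, "ty": 0, "tz": 0, "turn": 0}]'

```text
time_s: 18.8
position: [0.5502, 0.0131, 0.1146]
tcp_rot: [[0.094, 0.996, -0.001], [0.996, -0.094, -0.002], [-0.002, -0.0, -1.0]]
force: [-1.3, -6.5, 0.6]
opening: 0.003
```

Emit:
play_rows --series '[{"tx": -0.0001, "ty": -0.001, "tz": 0, "turn": 0}, {"tx": -0.0002, "ty": -0.002, "tz": 0, "turn": 0}, {"tx": -0.0005, "ty": -0.005, "tz": 0, "turn": 0}, {"tx": -0.001, "ty": -0.01, "tz": 0, "turn": 0}, {"tx": 0, "ty": 0, "tz": 0.02, "turn": 0}, {"tx": 0, "ty": 0, "tz": 0.04, "turn": 0}, {"tx": 0, "ty": 0, "tz": 0.04, "turn": 0}, {"tx": -0.03, "ty": -0.03, "tz": 0.04, "turn": 0}, {"tx": -0.03, "ty": -0.04, "tz": 0, "turn": 0}, {"tx": 0, "ty": -0.04, "tz": 0, "turn": 0}]'

```text
time_s: 19.8
position: [0.4979, -0.0878, 0.2277]
tcp_rot: [[0.094, 0.996, -0.002], [0.996, -0.094, 0.001], [0.001, -0.002, -1.0]]
force: [0.7, -0.4, -0.3]
opening: 0.004
```

Emit:
play_rows --series '[{"tx": 0, "ty": -0.05, "tz": 0, "turn": 0}, {"tx": 0, "ty": -0.05, "tz": 0, "turn": 0}, {"tx": 0, "ty": -0.05, "tz": 0, "turn": 0}, {"tx": 0, "ty": -0.05, "tz": 0, "turn": 0}, {"tx": 0, "ty": -0.03, "tz": 0, "turn": 0}, {"tx": 0, "ty": 0, "tz": 0, "turn": 0}, {"tx": 0, "ty": 0, "tz": 0, "turn": 0}]'

```text
time_s: 20.5
position: [0.5004, -0.2721, 0.2264]
tcp_rot: [[0.097, 0.995, -0.001], [0.995, -0.097, 0.001], [0.001, -0.001, -1.0]]
force: [-0.2, -0.6, 1.1]
opening: 0.004
```

```bash
python3 - <<'E'
from rig import bot,vision
from h import *
s=bot.read_state(); where(s)
for n in('scene','top'):
    p=vision.capture(n); c=p['pixels']; cv2.imwrite(f'pics/{n}16full.png',c)
    o,k=((270,140),6) if n=='scene' else ((225,180),4)
    w,h=(130,100) if n=='scene' else (195,110)
    c=cv2.resize(c[o[1]:o[1]+h,o[0]:o[0]+w],None,fx=k,fy=k,interpolation=2)
    cv2.imwrite(f'pics/{n}16.png',c)
    print(n,((proj(p,J(POSE,[(-18,26,62),(-18,-34,39),(15,0,64),(55,0,64),(95,0,64),(135,0,64)]))-o+.5)*k-.5).round(0).tolist())
E
```

```text
t 20.5 jig xy [-320.9   45.8] tipz 156.7 head-jig -0.11 F [-0.2 -0.6  1.1] open 0.0
scene [[311.0, 263.0], [241.0, 420.0], [365.0, 337.0], [471.0, 372.0], [579.0, 409.0], [691.0, 446.0]]
top [[439.0, 278.0], [447.0, 157.0], [374.0, 216.0], [289.0, 208.0], [205.0, 201.0], [120.0, 193.0]]
```

View pics/scene16.png

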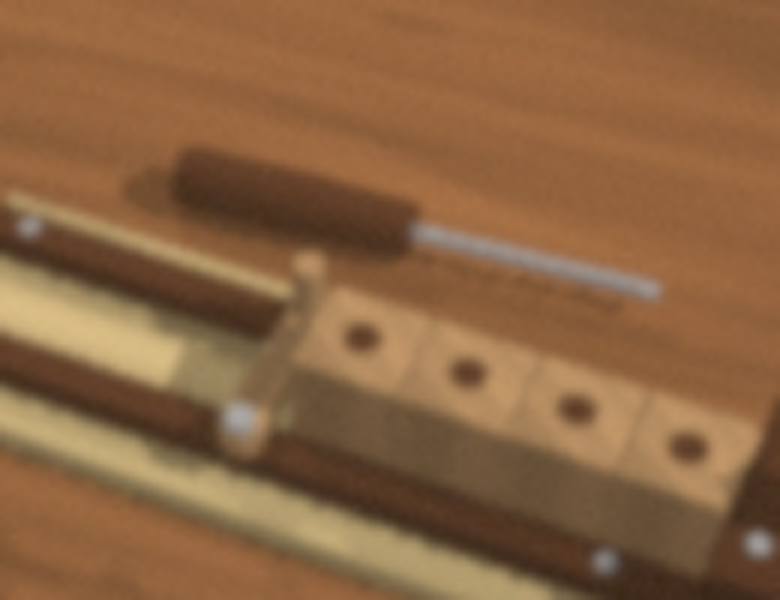

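View pics/top16.png

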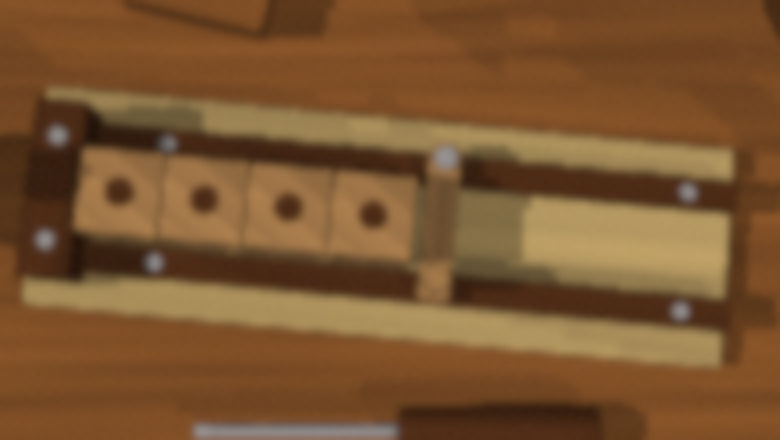

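View pics/top16full.png

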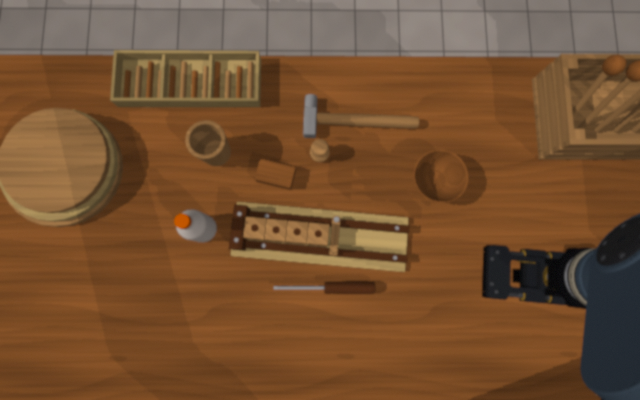

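```bash
python3 -c "
from rig import bot
print(bot.hand_in())"
```

```text
the job is handed in; nothing more can be done
None
```

The four blocks are home against the end stop as one touching row, the latch is shut behind them, and I handed the job in at about 20.5 s of the 59 s allowed.

- **Pushing the row:** I pushed block d from behind with the closed fingertips. The row slid about 95 mm at 1–2 N, then met the stop firmly at about 12 N.
- **Closing the latch:** I swung it shut by pushing its peg round the arc with the fingertip. It met its stop at about 6.5 N, and I then backed away and moved the arm clear.

**Last checks:**
- **Blocks:** All four dowel holes match the expected home positions to within about 1 pixel in the scene and top pictures. I see no gaps in the row or at the stop.
- **Latch:** It lies square across the channel. The peg looked 1–2 pixels off where I expected it, which is within calibration error, and the stop had clearly been felt.
- **Other objects:** By eye, they are where they were in the first picture.

**What disagreed:**
- My first three move calls were refused as invalid because I had left zero values out of the rows. Nothing moved.
- The fingertip turned out a few millimetres thinner than I assumed, so I closed the latch in small steps until I felt the stop.

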